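# Seat the regulator cover and hold the index plunger out

## Robot

A 7-joint arm with a two-finger parallel gripper is mounted at the origin on the work surface. World frame = base frame: x ahead of the robot, y to its left, z up, the work surface at z = 0. Lengths are in mm, angles in rad, forces in N, time in s.
With the tool pointing down it reaches from about 400 to 875 mm from the base axis. Payload 4.4 kg.
Tool frame: the origin (TCP) lies at the very end of the fingers, on their centre line; the grasp point (between the pads) lies 19 mm behind it; z points along the fingers, y is the line along which they close (so a half turn about z gives the same grasp; the last joint's range is limited). The gripper opens to 85 mm and grips with 20 to 120 N. Pads are 22 mm wide; open, the fingers measure 114 mm over their backs; the gripper's body (76 mm by 85 mm) begins 54 mm behind the grasp point. The pads swing forward as they close: fully open they stand 13 mm farther back than shut.
Start: joints at [-1.254, 0.628, 0.038, 1.517, -0.027, 0.996, -0.02], TCP at [242.765, 602.978, 231.313] pointing down, gripper open.
Joint ranges: [-3.06, 3.06], [-0.37, 2.12], [-1.25, 1.32], [0.18, 2.47], [-1.1, 4.24], [0.23, 1.98], [-2.94, 2.94]. Speed limits (rad/s): [2.57, 2.57, 3.14, 3.14, 3.14, 3.14, 3.14].

## Interface

Orientations are given as [roll, pitch, yaw] about the fixed x, y, z axes, in that order (R = Rz(yaw) Ry(pitch) Rx(roll)).
In Python, from cell import ctrl gives the robot as it stands.
- The arm moves only by the tool step_arm, never from a script. Its argument "series" is a list that holds one entry, the list of rows, each a list of 7 numbers: the turn, a rotation vector about the tool's x, y, z as a fraction of full scale, then the shift along the tool's x, y, z as a fraction of full scale, then the closure, from 0 (fully open) to 1 (shut). In form: [[[ax, ay, az, tx, ty, tz, gripper], ...]]. A call has 1 to 12 rows; each row shifts and turns the commanded pose from where the row before left it, along the tool's axes as they then stand; what a row does not reach is not made up. Full scale, the value 1, is 150 mm for a shift and 45 degrees for a turn. A row lasts 1/10 s, in which the tool goes at most 50 mm and 8.59 degrees, less where a joint would pass 70% of its speed; a pose out of reach is approached as far as the arm can. A call with a number of a shift or a turn outside -1 to 1 is refused whole. A call with a gripper value outside its range is refused whole. The fingers move at their own pace and stop on an object; the grip force is fixed at half the most. Time passes only in rows, so rows that do not move let the fingers close. It gives the time, the measured TCP pose, the force, the opening and the grip force at its end, in the units of the state.
- ctrl.read_state(): the state, without advancing time (a new reading comes with each control period).
- ctrl.get_image(name): name is "side" or "top"; returns a dict with "img" (400x640x3 uint8, red, green, blue), "fx", "fy", "cx", "cy" (pixels), "dist" ([k1, k2, p1, p2, k3] as OpenCV has them; the pictures are not rectified), "R" (3x3) and "t" (3): a world point X has camera coordinates R X + t. Camera axes: x right, y down, z forward; pixel columns grow to the right and rows downward; lengths in mm; the calibration is good to about 2 mm. A picture is of the moment at which its call begins. There is no depth.
- ctrl.finish_job(): hands the job in; it is judged then, once.
Trained networks look in a picture, given as the dict that the camera call returned (one of the last four; its "shot" number tells which), for a name from the list of things; names that differ only in an ending like _2 or _b are one class to them, and where a whole thing is asked for, a point or a joint stands for the part that bears it (a point fixed in the world has none). Each returns a list of dicts, best first, with "score" (0 to 1); they miss things now and then, are a little off and sometimes report something else, mostly with a low value. They report only what shows in the picture. A call takes as long as a camera call. They do not tell look-alikes from the thing itself.
- ctrl.recognise(picture, thing): "centre" ([column, row] in pixels, amid what is visible of it).
The state is a dict: "clock": time; "qpos": joint angles; "qd": joint speeds; "tau": joint torques, N m; "eef_pos": TCP position; "tool_rot": TCP orientation; "force": force on the tool from outside, world axes, zero at the start; "torque": the same for the moment, N m; "width": finger opening in mm; "gripper_force": force on a finger pad.
Only numpy, scipy, OpenCV 4.12 (cv2) and the standard library are available. Lean on these libraries where they do the work, as an engineer would, in place of code of your own. Each camera call takes 0.05 s, during which the arm holds its last target. There are 200 camera calls.

## Task

On the breathing-apparatus service bench, first press the loose square cover plate down into the black regulator housing until it sits level and flush all round. Only then grip the red knob of the fixture's sprung index plunger, pull it straight up as far as it goes so that its pin is well clear of the hole in the round table, and finish while still holding it up like that, so that a colleague can turn the table. Leave the other things on the bench where they are.

Things in the scene. Friction and masses are not known exactly. Their poses are not given: they have to be found in the camera images.
- fixture: Index fixture screwed to the bench, immovable; place and yaw (any direction) vary. Blue base plate 240 (x) x 180 (y) x 14 mm; origin at the centre of its underside, z up. On it a round aluminium table, radius 85 mm, centred at x = -33, y = 0, top at z = 34 mm, with index holes near its rim. It carries the black housing (point pocket) and the yellow bracket (point sleeve).
- pocket (a point): Centre of the pocket floor of the black square regulator housing; at fixture x = -33, y = 0, z = 60 mm. Axes as the fixture's. Housing 96 x 96 mm, its open pocket 74 x 74 mm and 9 mm deep (rim at z = 69 mm above the bench). Two brass ports stick out of the housing's y sides by about 20 mm, below z = 58 mm.
- sleeve (a point): Top centre of the steel sleeve (22 mm across) that guides the upright index plunger; at fixture x = +43, y = 0, z = 72 mm. It stands on the arm of the yellow bracket, which spans fixture x = 32 to 95 and y = -26 to 26 mm, top at z = 66 mm. The plunger's pin goes down from it into a hole in the round table.
- cover: Loose aluminium plate 71 x 71 x 9 mm, about 120 g, orange disc on its middle; origin at the centre of its underside, z up. Starts in the pocket's mouth, 3 to 6 mm proud, often tilted, on four rubber studs 28 mm off its middle in x and y. Each sinks under about 2 N and stays: 8 to 12 N near the middle sends the plate home, underside on the pocket floor, top flush with the rim.
- plunger (a joint): Lift of the sprung index plunger in m: 0 = pin fully in its hole, 0.024 = fully up against its stop. The tip leaves the 10 mm deep hole at 0.010. The spring pulls it down with about 5 N at 0 and 11 N fully up; it snaps back when let go.
- plunger_knob (a point): Centre of the plunger's red knob, a plain upright cylinder 26 mm in diameter and 34 mm tall (bottom 17 mm below, top 17 mm above this point). At rest at fixture x = +43, y = 0, z = 91 mm; the bottom is then 2 mm above the sleeve. It rises with the plunger. Nothing stands beside it at its height: pinch it from above from any side.
- coupling: Bystander: small brass hose coupling, 24 mm across, 28 mm tall, standing on the corner of the fixture's base plate behind the yellow bracket; origin at the centre of its underside.
- threadlocker: Bystander: red bottle with white cap, 38 mm across, 100 mm tall, standing to the left; origin at the centre of its underside.
- screwdriver: Bystander: screwdriver lying flat on the right of the bench along its own x; origin under its middle.
- gauge: Bystander: round pressure gauge lying face up on the right, 62 mm across, 24 mm tall, with a brass stem; origin at the centre of its underside.
- grease_jar: Bystander: white jar with blue lid, 60 mm across, 55 mm tall, standing to the left; origin at the centre of its underside.
Things that resemble listed ones, but are neither listed nor needed, are in the scene too. There is more than one size of the cover; the job needs the smallest.

How it is judged:
By the outcome, as a careful person would: the job done as asked, in the order asked, and still so for the second after the job is handed in, while the arm keeps its last pose, push and grip.
It also fails if it takes over 35 s, if anything falls off the work surface, if the arm or the gripper's body presses on something with over 40 N, if the wrist force passes 120 N, or if a joint passes its speed limit or range.

## Working session

There is one attempt and no reset: what is moved stays moved. The work goes in short steps, Python scripts to look and compute and a tool call to move; the robot and the scene stay as the last step left them, time stands still between calls to the robot, and variables do not carry over. Pictures are saved under pics/ and viewed, at most 10 in all, crops included, and the job is handed in when it is done.

Besides the shell and the picture viewer there is one more tool, called after "Call:" by a JSON object that holds its "api" and its "payload", one argument or row to a line. step_arm: Moves the arm, as the interface text tells. Shift numbers are shares of 150 mm and turn numbers shares of 45 degrees, none past 1 either way. Its arguments: {"type":"object","properties":{"series":{"type":"array","items":{"type":"array","items":{"type":"array","items":{"type":"number","minimum":-1,"maximum":1}}}}},"required":["series"]}

```bash
mkdir -p pics; cat > h.py <<'E'
import numpy as np,cv2
from cell import ctrl
def K(p): return np.array([[p['fx'],0,p['cx']],[0,p['fy'],p['cy']],[0,0,1.]])
def ray(p,px,z):
    u=cv2.undistortPoints(np.array([[px]],float),K(p),np.array(p['dist'],float))[0,0]
    R=np.array(p['R']);t=np.array(p['t']);c=-R.T@t;d=R.T@np.array([u[0],u[1],1]);return c+d*(z-c[2])/d[2]
def proj(p,X): return cv2.projectPoints(np.atleast_2d(np.array(X,float)),cv2.Rodrigues(np.array(p['R'],float))[0],np.array(p['t'],float),K(p),np.array(p['dist'],float))[0][:,0]
def save(p,n): cv2.imwrite('pics/'+n,p['img'][:,:,::-1])
E
python3 - <<'E'
from h import *
for n in('top','side'):
    p=ctrl.get_image(n);save(p,n+'0.png')
    for th,z in(('fixture',20),('cover',70),('plunger_knob',91),('coupling',28),('sleeve',72),('pocket',69)):
        try:
            for r in ctrl.recognise(p,th)[:4]: print(n,th,round(r['score'],2),np.round(r['centre']),ray(p,r['centre'],z).round())
        except Exception as e: print(th,e)
s=ctrl.read_state();print(s['eef_pos'],s['tool_rot'],s['force'],s['clock'],s['width'])
E
```

```text
top fixture 0.87 [348. 190.] [550. -87.  20.]
top cover 0.66 [340. 178.] [581. -62.  70.]
top cover 0.62 [274. 182.] [572. 139.  70.]
top cover 0.58 [273. 238.] [400. 142.  70.]
top plunger_knob 0.63 [358. 194.] [ 530. -114.   91.]
top coupling 0.44 [383. 199.] [ 518. -196.   28.]
top sleeve 0.92 [349. 194.] [531. -89.  72.]
top pocket 0.58 [353. 193.] [ 535. -100.   69.]
side fixture 0.77 [325. 256.] [ 548. -106.   20.]
side cover 0.75 [273. 188.] [410.  96.  70.]
side cover 0.72 [332. 185.] [578.  98.  70.]
side cover 0.63 [340. 235.] [588. -76.  70.]
side coupling 0.59 [313. 281.] [ 514. -184.   28.]
side sleeve 0.87 [321. 253.] [ 536. -132.   72.]
side pocket 0.62 [324. 253.] [ 543. -130.   69.]
[242.7701618  602.98082787 231.35501528] [ 3.14152873e+00 -4.21866251e-05  2.75876021e+00] [ 0.27046688 -0.14824351 -0.09269792] 0.7 85.51818161465144
```

View pics/top0.png

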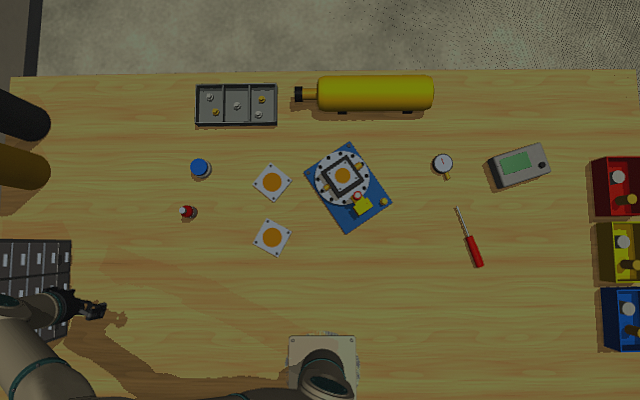

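View pics/side0.png

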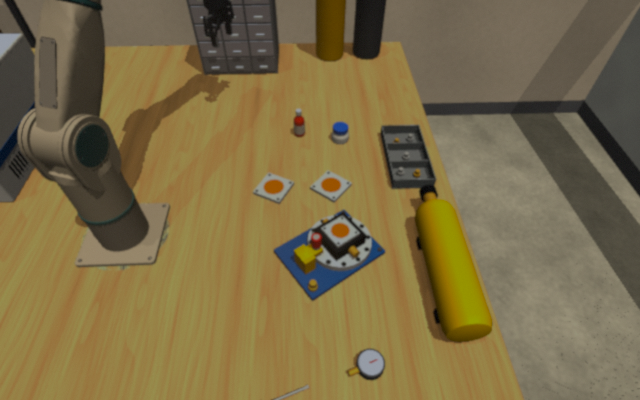

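The top view shows the fixture at about (348,190), with the covered housing at (343,177), the red knob at (358,195) and the coupling at (384,201). Two larger covers lie apart at (272,182) and (272,238). Next I'll fit the fixture pose.

```bash
cat > fit.py <<'E'
from h import *
from scipy.optimize import least_squares
def blob(p,lo,hi,box):
    hsv=cv2.cvtColor(p['img'],cv2.COLOR_RGB2HSV);m=cv2.inRange(hsv,lo,hi);w=np.zeros_like(m);x0,y0,x1,y1=box;w[y0:y1,x0:x1]=255
    return m&w
def cen(m):
    n,l,s,c=cv2.connectedComponentsWithStats(m);i=1+np.argmax(s[1:,4]);return c[i],s[i,4]
P={n:ctrl.get_image(n) for n in('top','side')}
box={'top':(295,135,400,240),'side':(265,200,395,300)}
obs=[]
for n,p in P.items():
    o,a=cen(blob(p,(8,150,120),(22,255,255),box[n] if n=='top' else (325,215,355,245)))
    r=blob(p,(0,130,60),(5,255,255),box[n])|blob(p,(172,130,60),(180,255,255),box[n]);k,b=cen(r)
    m=blob(p,(100,120,40),(125,255,255),box[n]);h=cv2.convexHull(cv2.findNonZero(m))
    q=cv2.minAreaRect(h)
    ap=cv2.approxPolyDP(h,6,True)[:,0]
    print(n,'disc',o.round(1),a,'knob',k.round(1),b,'blue',ap.tolist())
    obs.append((n,o,k,ap))
    im=cv2.resize(p['img'][box[n][1]:box[n][3],box[n][0]:box[n][2]],None,fx=5,fy=5,interpolation=cv2.INTER_CUBIC);cv2.imwrite(f'pics/z_{n}.png',im[:,:,::-1])
C=np.array([[120,90,14],[-120,90,14],[-120,-90,14],[120,-90,14]],float)
def W(v,X):
    c,s=np.cos(v[2]),np.sin(v[2]);X=np.atleast_2d(X);return np.c_[v[0]+c*X[:,0]-s*X[:,1],v[1]+s*X[:,0]+c*X[:,1],X[:,2]]
def res(v):
    e=[]
    for n,o,k,ap in obs:
        p=P[n];e+=list(proj(p,W(v,[-33,0,73]))[0]-o);e+=list(.5*(proj(p,W(v,[43,0,95]))[0]-k))
        for c in proj(p,W(v,C)):
            d=ap+.0-c;j=np.argmin((d**2).sum(1));
            if np.hypot(*d[j])<8: e+=list(d[j])
            else: e+=[3,3]
    return np.array(e)
d=ray(P['top'],obs[0][1],73);k=ray(P['top'],obs[0][2],95)
print(d,k,np.hypot(*(k-d)[:2]),'side',ray(P['side'],obs[1][1],73),ray(P['side'],obs[1][2],95))
y=np.arctan2(k[1]-d[1],k[0]-d[0]);v0=[d[0]+33*np.cos(y),d[1]+33*np.sin(y),y]
r=least_squares(res,v0,diff_step=1e-4,x_scale=[10,10,.1],loss='soft_l1');v=r.x;print('pose',v0,v,np.degrees(v[2]),res(v).round(1))
print('pocket',W(v,[-33,0,69]),'knob',W(v,[43,0,91]))
E
python3 fit.py; cd pics; python3 -c "
import cv2,numpy as np
a=cv2.imread('z_top.png');b=cv2.imread('z_side.png');a=cv2.resize(a,(400,400));b=cv2.resize(b,(400,308))
c=np.zeros((400,800,3),np.uint8);c[:,:400]=a;c[:308,400:]=b;cv2.imwrite('zz.png',c)"
```

```text
top disc [341.9 175. ] 114 knob [355.8 195.8] 19 blue [[391, 202], [345, 233], [304, 171], [350, 142]]
side disc [339.8 229.9] 180 knob [316.7 240.2] 92 blue [[383, 252], [312, 298], [275, 250], [346, 213]]
[589.19057226 -66.95314444  73.        ] [ 523.25651393 -106.47556484   95.        ] 76.87211302762482 side [587.90269949 -63.09240499  73.        ] [ 526.71160803 -108.58284317   95.        ]
pose [np.float64(560.8861086619343), np.float64(-83.91950352167217), np.float64(-2.601597198471034)] [561.87150448 -85.47264451  -2.56901763] -147.19386781174913 [ 0.2 -0.1  0.4 -0.4 -1.3 -0.5  0.1  2.   1.4  0.4  0.5 -1.1  0.8  1.4
 -0.2  0.   0.3 -1.6 -3.4  0.3  1.1  4.   1.7  0.9]
pocket [[589.60828898 -67.59330489  69.        ]] knob [[ 525.72963376 -108.76996584   91.        ]]
```

View pics/zz.png

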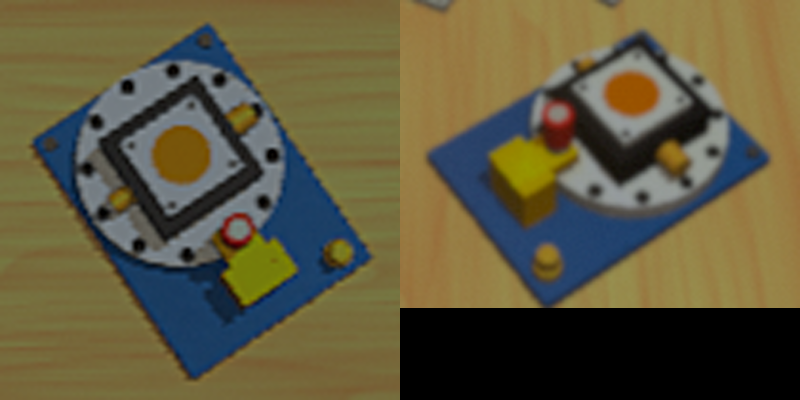

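Call:
{"api": "step_arm", "payload": {
  "series": [
    [[0,0,0.185,0,0,0,1],[0,0,0.185,0,0,0,1],[0,0,0.185,0,0,0,1],[0,0,0.185,0,0,0,1],[0,0,0.185,0,0,0,1],[0,0,0.185,0,0,0,1],[0,0,0.185,0,0,0,1],[0,0,0.185,0,0,0,1],[0,0,0.185,0,0,0,1],[0,0,0.185,0,0,0,1],[0,0,0.185,0,0,0,1],[0,0,0.185,0,0,0,1]]
  ]
}}

```text
clock: 2.0
eef_pos: [242.6, 603.1, 231.3]
tool_rot: [-3.141, -0.0, 1.009]
force: [-0.8, -0.3, -0.0]
width: 0.2
gripper_force: 0.0
```

```bash
cat > go.py <<'E'
import sys
from h import *
from scipy.spatial.transform import Rotation as Ro
def go(T,yaw=32.8):
    s=ctrl.read_state();R=Ro.from_euler('xyz',s['tool_rot']).as_matrix()
    d=R.T@(np.array(T)-s['eef_pos']);print('t',s['clock'],'pos',np.round(s['eef_pos'],1),'rpy',np.degrees(s['tool_rot']).round(1),'q',np.round(s['qpos'],2),'f',np.round(s['force'],1),'w',round(s['width'],1),s['gripper_force'])
    print('tool shift mm',d.round(1),'units',(d/150).round(3))
    G=Ro.from_euler('xyz',[180,0,yaw],degrees=True);print('turn units',(np.degrees((Ro.from_matrix(R).inv()*G).as_rotvec())/45).round(3))
    Rg=G.as_matrix();print('shift after turn',(Rg.T@(np.array(T)-s['eef_pos'])/150).round(3))
go([float(x) for x in sys.argv[1:4]])
E
python3 go.py 589 -67.5 120
```

```text
t 2.0 pos [242.6 603.1 231.3] rpy [-180.    -0.    57.8] q [-1.53  0.68  0.52  1.53 -0.37  1.04 -1.47] f [-0.8 -0.3 -0. ] w 0.2 0.0
tool shift mm [-383.3  650.2  111.2] units [-2.555  4.335  0.741]
turn units [-0.     0.     0.556]
shift after turn [-0.48   5.009  0.742]
```

Call:
{"api": "step_arm", "payload": {
  "series": [
    [[0,0,0.185,0,0,0,1],[0,0,0.185,0,0,0,1],[0,0,0.185,0,0,0,1],[0,0,0,-0.03,0.3,0,1],[0,0,0,-0.03,0.3,0,1],[0,0,0,-0.03,0.3,0,1],[0,0,0,-0.03,0.3,0,1],[0,0,0,-0.03,0.3,0,1],[0,0,0,-0.03,0.3,0,1],[0,0,0,-0.03,0.3,0,1],[0,0,0,-0.03,0.3,0,1],[0,0,0,-0.03,0.3,0,1]]
  ]
}}

```text
clock: 3.2
eef_pos: [431.2, 240.5, 231.6]
tool_rot: [-3.141, -0.001, 0.58]
force: [2.2, 1.6, -0.8]
width: 0.1
gripper_force: 0.0
```

```bash
python3 go.py 589 -67.5 120
```

```text
t 3.2 pos [431.2 240.5 231.6] rpy [-180.    -0.    33.2] q [-1.02  0.48  0.66  1.96 -0.39  0.84 -1.14] f [ 2.2  1.6 -0.8] w 0.1 0.0
tool shift mm [-36.8 344.1 111.4] units [-0.246  2.294  0.743]
turn units [-0.    -0.001  0.009]
shift after turn [-0.228  2.296  0.744]
```

Call:
{"api": "step_arm", "payload": {
  "series": [
    [[0,0,0,-0.03,0.3,0,1],[0,0,0,-0.03,0.3,0,1],[0,0,0,-0.03,0.3,0,1],[0,0,0,-0.03,0.3,0.1,1],[0,0,0,-0.03,0.3,0.15,1],[0,0,0,-0.03,0.3,0.15,1],[0,0,0,-0.03,0.2,0.15,1],[0,0,0,0,0,0.1,1],[0,0,0,0,0,0,1],[0,0,0,0,0,0,1],[0,0,0,0,0,0,1]]
  ]
}}

```text
clock: 4.3
eef_pos: [568.5, -24.5, 135.2]
tool_rot: [3.141, -0.002, 0.581]
force: [-1.1, 0.6, 1.1]
width: -0.2
gripper_force: 0.0
```

```bash
python3 go.py 589 -67.5 85; python3 - <<'E'
from h import *
for n in('top','side'):
    p=ctrl.get_image(n);save(p,n+'1.png')
    b=(265,185,395,300) if n=='side' else (295,120,400,240)
    cv2.imwrite('pics/c_%s.png'%n,cv2.resize(p['img'][b[1]:b[3],b[0]:b[2],::-1],(400,400)))
cv2.imwrite('pics/cc.png',np.hstack([cv2.imread('pics/c_top.png'),cv2.imread('pics/c_side.png')]))
E
```

```text
t 4.3 pos [568.5 -24.5 135.2] rpy [ 1.80e+02 -1.00e-01  3.33e+01] q [-0.33  0.7   0.52  1.85 -0.5   0.73 -0.52] f [-1.1  0.6  1.1] w -0.2 0.0
tool shift mm [-6.6 47.1 50.2] units [-0.044  0.314  0.335]
turn units [ 0.    -0.002  0.011]
shift after turn [-0.041  0.315  0.335]
```

View pics/cc.png

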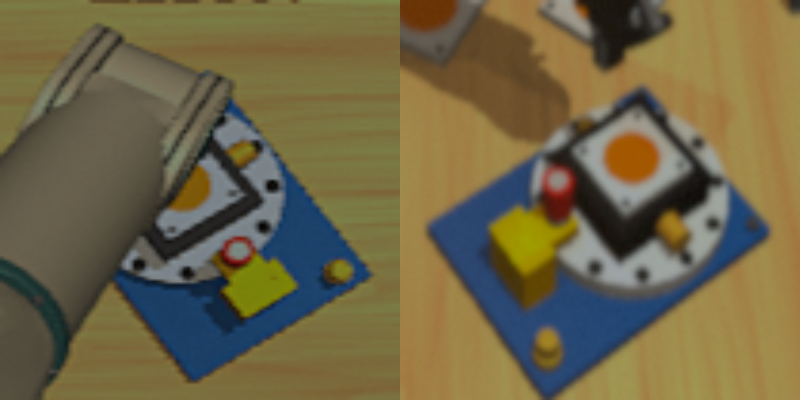

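The closed gripper is above and beside the housing and has touched nothing. Next I move over the disc and down to about 85 mm.

Call:
{"api": "step_arm", "payload": {
  "series": [
    [[0,0,0.011,-0.02,0.16,0,1],[0,0,0,-0.02,0.155,0,1],[0,0,0,0,0,0.12,1],[0,0,0,0,0,0.12,1],[0,0,0,0,0,0.08,1],[0,0,0,0,0,0,1],[0,0,0,0,0,0,1]]
  ]
}}

```text
clock: 5.1
eef_pos: [589.0, -68.2, 86.7]
tool_rot: [3.141, -0.0, 0.571]
force: [-0.4, 0.7, -0.9]
width: 0.2
gripper_force: 0.0
```

```bash
python3 go.py 589 -67.5 69; python3 - <<'E'
from h import *
p=ctrl.get_image('side');b=(265,185,395,285)
cv2.imwrite('pics/c2.png',cv2.resize(p['img'][b[1]:b[3],b[0]:b[2],::-1],(520,400)))
E
```

```text
t 5.1 pos [589.  -68.2  86.7] rpy [180.   -0.   32.7] q [-0.22  0.79  0.47  1.81 -0.54  0.67 -0.44] f [-0.4  0.7 -0.9] w 0.2 0.0
tool shift mm [ 0.4 -0.6 17.7] units [ 0.003 -0.004  0.118]
turn units [ 0.    -0.    -0.002]
shift after turn [ 0.003 -0.004  0.118]
```

View pics/c2.png

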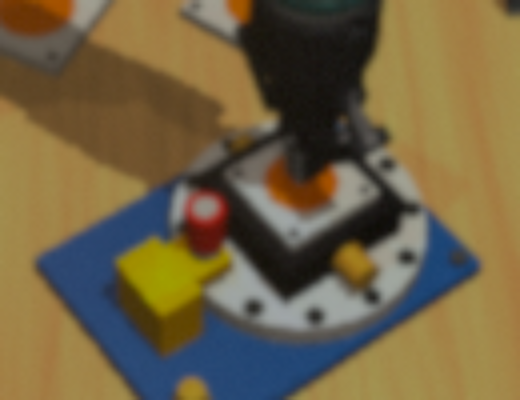

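The fingertips are over the orange disc, clear of the knob. I press down gently.

Call:
{"api": "step_arm", "payload": {
  "series": [
    [[0,0,0,0,0,0.04,1],[0,0,0,0,0,0.03,1],[0,0,0,0,0,0.01,1],[0,0,0,0,0,0.01,1],[0,0,0,0,0,0.01,1],[0,0,0,0,0,0,1],[0,0,0,0,0,0,1]]
  ]
}}

```text
clock: 5.85
eef_pos: [588.7, -68.4, 71.6]
tool_rot: [-3.141, -0.0, 0.571]
force: [-1.2, 1.2, 4.7]
width: 0.1
gripper_force: 2.4
```

Call:
{"api": "step_arm", "payload": {
  "series": [
    [[0,0,0,0,0,0.01,1],[0,0,0,0,0,0.01,1],[0,0,0,0,0,0,1],[0,0,0,0,0,0,1]]
  ]
}}

```text
clock: 6.25
eef_pos: [588.7, -68.4, 69.1]
tool_rot: [-3.141, -0.001, 0.571]
force: [-1.9, 0.9, 10.5]
width: 0.5
gripper_force: 4.8
```

Call:
{"api": "step_arm", "payload": {
  "series": [
    [[0,0,0,0,0,0.008,1],[0,0,0,0,0,0.008,1],[0,0,0,0,0,0,1],[0,0,0,0,0,0,1]]
  ]
}}

```text
clock: 6.65
eef_pos: [588.8, -68.5, 69.0]
tool_rot: [-3.141, -0.002, 0.57]
force: [-7.0, 1.5, 26.6]
width: 0.1
gripper_force: 13.8
```

Call:
{"api": "step_arm", "payload": {
  "series": [
    [[0,0,0,0,0,-0.1,1],[0,0,0,0,0,-0.2,1],[0,0,0,0,0,-0.3,1],[0,0,0,0,0,-0.25,1],[0,0,0,-0.2,0.2,0,0.5],[0,0,0,-0.2,0.3,0,0.5],[0,0,0,0,0.3,0,0.5],[0,0,0,0,0,0,0.5],[0,0,0,0,0,0,0.5]]
  ]
}}

```text
clock: 7.55
eef_pos: [602.9, -199.0, 192.9]
tool_rot: [-3.142, 0.001, 0.569]
force: [0.4, 0.8, -0.1]
width: 42.7
gripper_force: 0.0
```

```bash
python3 go.py 525.6 -109 140; sed -i "s/box={'top'/box={'top'/" fit.py; python3 fit.py; python3 - <<'E'
from h import *
p=ctrl.get_image('side');b=(275,205,385,295)
a=cv2.resize(p['img'][b[1]:b[3],b[0]:b[2],::-1],(400,327),interpolation=2)
p=ctrl.get_image('top');b=(295,135,405,225)
c=cv2.resize(p['img'][b[1]:b[3],b[0]:b[2],::-1],(400,327),interpolation=2)
cv2.imwrite('pics/c3.png',np.hstack([c,a]))
E
```

```text
t 7.55 pos [ 602.9 -199.   192.9] rpy [-180.     0.    32.6] q [-0.05  0.71  0.55  1.61 -0.43  0.95 -0.34] f [ 0.4  0.8 -0.1] w 42.7 0.0
tool shift mm [ -16.6 -117.5   52.9] units [-0.111 -0.783  0.353]
turn units [-0.     0.001 -0.005]
shift after turn [-0.108 -0.784  0.353]Traceback (most recent call last):
  File "fit.py", line 13, in <module>
    r=blob(p,(0,130,60),(5,255,255),box[n])|blob(p,(172,130,60),(180,255,255),box[n]);k,b=cen(r)
                                                                                          ~~~^^^
  File "fit.py", line 7, in cen
    n,l,s,c=cv2.connectedComponentsWithStats(m);i=1+np.argmax(s[1:,4]);return c[i],s[i,4]
                                                    ~~~~~~~~~^^^^^^^^^
    return _wrapfunc(a, 'argmax', axis=axis, out=out, **kwds)
    return bound(*args, **kwds)
ValueError: attempt to get argmax of an empty sequence
```

View pics/c3.png

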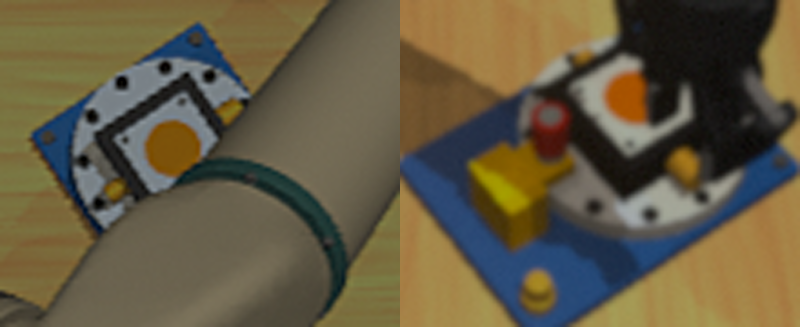

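The plate now sits level with the rim, at the 69.0 mm I measured under load. Next, above the knob.

Call:
{"api": "step_arm", "payload": {
  "series": [
    [[0,0,0,-0.04,-0.26,0,0.3],[0,0,0,-0.04,-0.26,0,0.3],[0,0,0,-0.03,-0.264,0,0.3],[0,0,0,0,0,0.15,0.3],[0,0,0,0,0,0.15,0.3],[0,0,0,0,0,0.05,0.3],[0,0,0,0,0,0,0.3],[0,0,0,0,0,0,0.3]]
  ]
}}

```text
clock: 8.55
eef_pos: [526.1, -108.0, 141.4]
tool_rot: [3.141, -0.0, 0.571]
force: [0.8, -0.7, -0.8]
width: 60.0
gripper_force: 0.0
```

```bash
python3 go.py 525.6 -109 76; python3 - <<'E'
from h import *
p=ctrl.get_image('side');b=(265,185,395,285)
cv2.imwrite('pics/c4.png',cv2.resize(p['img'][b[1]:b[3],b[0]:b[2],::-1],(780,600),interpolation=2))
for X in([525.6,-109,108],[525.6,-109,140]): print((proj(p,X)[0]-[265,185])*6)
E
```

```text
t 8.55 pos [ 526.1 -108.   141.4] rpy [180.   -0.   32.7] q [-0.18  0.65  0.52  1.93 -0.49  0.69 -0.37] f [ 0.8 -0.7 -0.8] w 60.0 0.0
tool shift mm [-1.   0.5 65.4] units [-0.007  0.004  0.436]
turn units [ 0.001 -0.001 -0.002]
shift after turn [-0.007  0.004  0.436]
[307.51485094 313.60879877]
[307.05649256 266.09678026]
```

View pics/c4.png

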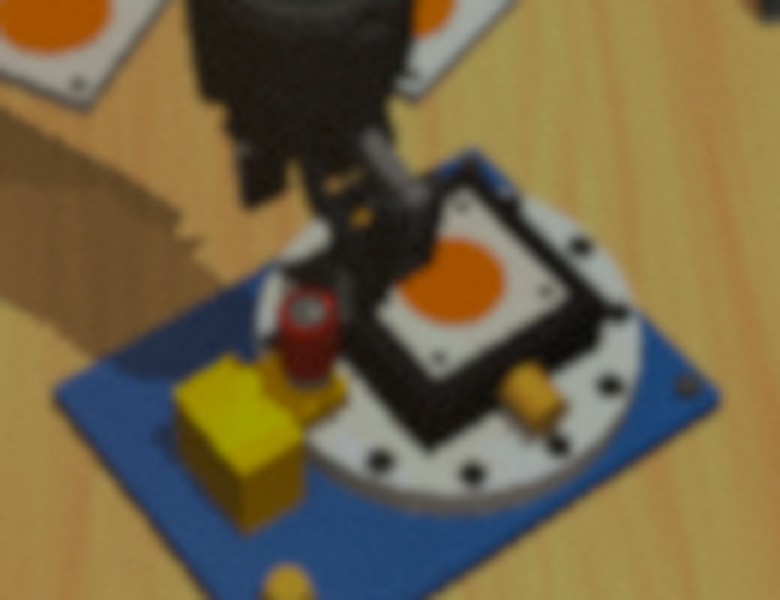

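The knob's top is at about (311,308), and I predicted (307,314) for it, which is within 2 mm. The gripper stands upright above it with the fingers on either side, and the plate looks flush. I descend and close.

Call:
{"api": "step_arm", "payload": {
  "series": [
    [[0,0,0,0,0,0.12,0.3],[0,0,0,0,0,0.12,0.3],[0,0,0,0,0,0.11,0.3],[0,0,0,0,0,0.08,0.3],[0,0,0,0,0,0,0.3],[0,0,0,0,0,0,0.3]]
  ]
}}

```text
clock: 9.2
eef_pos: [526.1, -108.1, 76.9]
tool_rot: [3.141, -0.0, 0.57]
force: [-0.2, 1.5, -0.7]
width: 59.6
gripper_force: 0.0
```

Call:
{"api": "step_arm", "payload": {
  "series": [
    [[0,0,0,0,0,0,0.5],[0,0,0,0,0,0,0.6],[0,0,0,0,0,0,0.65],[0,0,0,0,0,0,0.7],[0,0,0,0,0,0,0.7]]
  ]
}}

```text
clock: 9.7
eef_pos: [525.7, -107.4, 76.7]
tool_rot: [-3.141, -0.001, 0.571]
force: [-1.1, 0.5, 4.7]
width: 25.8
gripper_force: 6.5
```

Call:
{"api": "step_arm", "payload": {
  "series": [
    [[0,0,0,0,0,0,1],[0,0,0,0,0,0,1],[0,0,0,0,0,0,1],[0,0,0,0,0,0,1]]
  ]
}}

```text
clock: 10.1
eef_pos: [525.7, -107.4, 77.0]
tool_rot: [-3.141, -0.001, 0.571]
force: [-1.5, 2.1, 7.4]
width: 24.7
gripper_force: 58.5
```

Call:
{"api": "step_arm", "payload": {
  "series": [
    [[0,0,0,0,0,-0.03,1],[0,0,0,0,0,-0.03,1],[0,0,0,0,0,-0.03,1],[0,0,0,0,0,-0.03,1],[0,0,0,0,0,0,1],[0,0,0,0,0,0,1]]
  ]
}}

```text
clock: 10.7
eef_pos: [525.7, -107.5, 94.2]
tool_rot: [-3.141, -0.0, 0.571]
force: [2.6, 2.2, -9.8]
width: 24.4
gripper_force: 59.3
```

Call:
{"api": "step_arm", "payload": {
  "series": [
    [[0,0,0,0,0,-0.02,1],[0,0,0,0,0,-0.01,1],[0,0,0,0,0,0,1],[0,0,0,0,0,0,1]]
  ]
}}

```text
clock: 11.1
eef_pos: [525.7, -107.5, 98.8]
tool_rot: [-3.141, -0.0, 0.571]
force: [2.9, 1.4, -11.9]
width: 24.4
gripper_force: 59.4
```

Call:
{"api": "step_arm", "payload": {
  "series": [
    [[0,0,0,0,0,-0.01,1],[0,0,0,0,0,-0.007,1],[0,0,0,0,0,0,1],[0,0,0,0,0,0,1],[0,0,0,0,0,0,1]]
  ]
}}

```text
clock: 11.6
eef_pos: [525.7, -107.5, 101.2]
tool_rot: [-3.141, 0.0, 0.571]
force: [4.3, 2.4, -15.4]
width: 23.9
gripper_force: 60.4
```

Call:
{"api": "step_arm", "payload": {
  "series": [
    [[0,0,0,0,0,-0.006,1],[0,0,0,0,0,0,1],[0,0,0,0,0,0,1],[0,0,0,0,0,0,1]]
  ]
}}

```text
clock: 12.0
eef_pos: [525.6, -107.5, 101.2]
tool_rot: [-3.141, 0.001, 0.571]
force: [6.6, 1.1, -23.9]
width: 24.6
gripper_force: 60.6
```

```bash
python3 - <<'E'
from h import *
p=ctrl.get_image('side');b=(265,185,395,285)
cv2.imwrite('pics/c5.png',cv2.resize(p['img'][b[1]:b[3],b[0]:b[2],::-1],(780,600),interpolation=2))
s=ctrl.read_state();print(s['clock'],s['eef_pos'],s['force'],s['width'])
E
```

```text
12.05 [ 525.63680006 -107.49303883  101.21817475] [  5.82217161   1.4949283  -24.13284781] 24.36839527520445
```

View pics/c5.png

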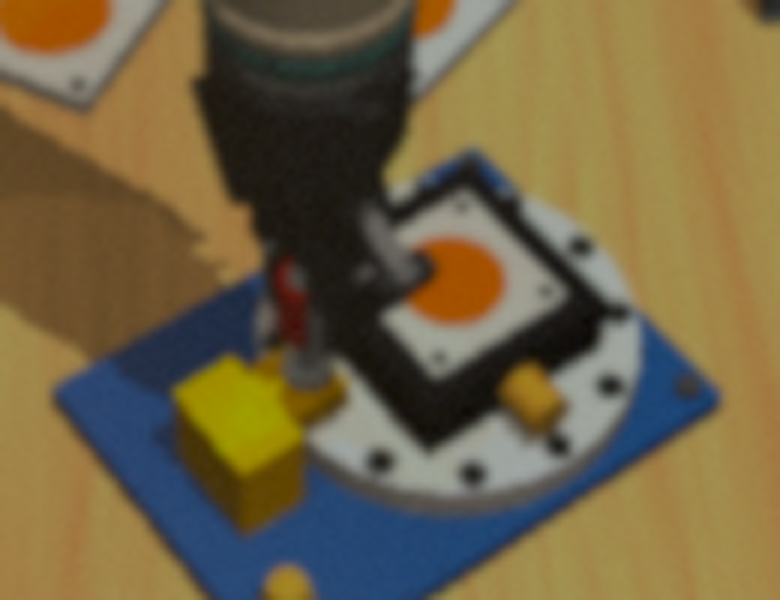

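The knob is up, with the plunger stem showing between it and the sleeve at about (305,355). The 24 mm stop is confirmed: force rises with no further travel. The plate is still flush.

```bash
python3 -c "
from cell import ctrl
print(ctrl.finish_job())"
```

```text
the job is handed in; nothing more can be done
None
```

I pressed the cover plate home, with its top measured at 69.0 mm and level with the rim. I then pulled the index plunger up to its 24 mm stop and handed the job in while still gripping it there.

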